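# Let the steriliser lid down on a finger and start the cycle

## Robot

A 6-joint arm with a two-finger parallel gripper is mounted at the origin on a cart in front of the work surface, level with it; the furniture and walls round the work are solid. World frame = base frame: x ahead of the robot, y to its left, z up, the work surface at z = 0. Lengths are in m, angles in rad, forces in N, time in s.
With the tool pointing down it reaches from about 0.3 to 0.775 m from the base axis. Payload 14.6 kg.
Tool frame: the origin (TCP) lies midway between the tips of the shut fingers; the grasp point (between the pads) lies 19 mm behind it (grasp_offset is the distance from the TCP to the grasp point, in m); z points along the fingers, y is the line along which they close (so a half turn about z gives the same grasp; the last joint's range is limited). The gripper opens to 94 mm and grips with 3 to 60 N. Pads are 16 mm wide; open, the fingers measure 119 mm over their backs; the gripper's body (75 mm by 177 mm) begins 78 mm behind the grasp point.
Start: joints at [1.132, 0.3, 1.521, -0, 1.321, -0.067], TCP at [0.2, 0.512, 0.205] pointing down, gripper open.
Joint ranges: [-3.03, 3.03], [-0.79, 2.21], [0.23, 2.52], [-1.04, 4.18], [0, 3.07], [-2.55, 2.55]. Speed limits (rad/s): [2.22, 2.22, 2.57, 3.14, 3.14, 3.14].

## Interface

Orientations are given as [roll, pitch, yaw] about the fixed x, y, z axes, in that order (R = Rz(yaw) Ry(pitch) Rx(roll)).
In Python, from station import * gives the robot as it stands. The module is installed in compiled form; this text tells all that it offers.
- The arm moves only by the tool send_rows, never from a script. Its argument "rows" is a list of rows, each an object of numbers: "dx", "dy", "dz": the shift along the tool's x, y, z in mm; "roll": the turn about the tool's z in degrees; "jaw": the closure, from -1 (fully open) to 1 (shut). In form: [{"dx": .., "dy": .., "dz": .., "roll": .., "jaw": ..}, ...]. A call has 1 to 12 rows; each row shifts and turns the commanded pose from where the row before left it, along the tool's axes as they then stand; what a row does not reach is not made up. A row lasts 1/12 s, in which the tool goes at most 41.7 mm and 7.16 degrees, less where a joint would pass 70% of its speed; a pose out of reach is approached as far as the arm can. A call is refused whole if a number of a shift passes 41.7 or a number of a turn 7.16, either way. A call with a gripper value outside its range is refused whole. The fingers move at their own pace and stop on an object; "force" is the grip in N (left out, the last holds). Time passes only in rows, so rows that do not move let the fingers close. It gives the time, the measured TCP pose, the force, the opening and the grip force at its end, in the units of the state.
- get_obs(): the state, without advancing time (a new reading comes with each control period).
- camera(name): name is "scene" or "top" or "wrist"; returns a dict with "frame" (400x640x3 uint8, red, green, blue), "z_map" (400x640 float32, m along the optical axis (not along the pixel's ray), 0 where there is no reading), "camera_matrix" (3x3 intrinsics, pixels), "D" ([k1, k2, p1, p2, k3] as OpenCV has them; the pictures are not rectified), "rvec" (rotation vector, rad) and "tvec" (3), from world to camera coordinates, as OpenCV has them. Camera axes: x right, y down, z forward; pixel columns grow to the right and rows downward; lengths in m; the calibration is good to about 2 mm. A picture is of the moment at which its call begins.
- hand_in(): hands the job in; it is judged then, once.
The state is a dict: "time_s": time; "qpos": joint angles; "joint_vel": joint speeds; "tau": joint torques, N m; "ee_pos": TCP position; "eef_rot": TCP orientation; "force": force on the tool from outside, world axes, zero at the start; "moment": the same for the moment, N m; "grip_width": finger opening in m; "grip_force": force on a finger pad.
Only numpy, scipy, OpenCV 4.12 (cv2) and the standard library are available. Lean on these libraries where they do the work, as an engineer would, in place of code of your own. Each camera call takes 0.05 s, during which the arm holds its last target. There are 200 camera calls.

## Task

The harvest tools are laid out in the UV steriliser and its side-hinged lid stands open: tip the lid over, catch it on a finger as it falls, and let it down gently until it is fully shut, without letting it knock, because the glass UV tube is fixed inside it. Then press the round start button at the left of the steriliser's front deck fully down and let it come back up. Only touch and push with the fingers: pinch nothing, lift nothing, and leave the tools and the other things on the bench where they are.

Things in the scene. Friction and masses are not known exactly. Their poses are not given: they have to be found in the camera images.
- steriliser: White sheet-steel UV tool steriliser, fixed to the bench. Origin: centre of its chamber's underside, at bench height. Own axes: x away from the operator's side, y to its left, z up. Chamber 230 (x) by 170 (y) by 80 mm high, open on top; in front of it (x -183 to -115 mm) a grey control deck, 170 mm wide, 62 mm high, with a fixed dial (26 mm wide, top at 74 mm) at (-149, -52) mm, not used.
- hinge (a point): Middle of the lid's hinge line, at (0, 89, 80) mm in the steriliser's frame, on the chamber's left wall; the line runs along the steriliser's x. Fixed. Hinge friction 0.06 N m, viscous damping 0.36 N m s/rad. Lid: 240 (x) by 180 mm plate, 3 mm thick, with an 18 mm skirt on three sides and the UV tube beneath; 0.42 to 0.6 kg, centre of mass about 0.105 m from the hinge.
- uv_lid (a joint): Opening angle of the lid, rad: 0 shut and level, 1.57 upright, 1.75 leaning back (left) on its stop. It starts at 1.60 to 1.68 and stays by friction or sinks back on the stop. Pushed to the right past about 1.4 it falls by itself, slowly at first, in 2 to 3 s, and would land at 1 to 1.5 rad/s, a knock; over the last 0.2 rad it must stay slower than 0.5 rad/s.
- lip (a point): Middle of the rolled free edge of the lid's lifting lip, on the roll's axis (bar 8 mm thick, 126 mm long along the steriliser's x), 206 mm from the hinge line; turns with the lid. Shut, it lies at (0, -117, 82.5) mm in the steriliser's frame. The lip is a 3 mm plate 130 mm wide standing out 26 mm beyond the lid's right skirt, level with its top; below it is free space to the bench.
- start (a joint): Travel of the start button in m: 0 up, 0.006 fully down (about 5 N). It springs back.
- start_top (a point): Centre of the top face of the start button, a round grey push button 28 mm wide that moves straight down 6 mm, at (-149, 52, 84) mm in the steriliser's frame, on the deck's left half. The button stands 10 mm above its steel collar, which is 44 mm wide.
- tweezers: Steel tweezers, 123 by 9 by 15 mm, lying in the chamber along the steriliser's x. Origin: middle of the underside. Not to be touched.
- scraper: Bench scraper with a blue handle, 154 by 64 by 20 mm, lying in the chamber along the steriliser's x. Origin: middle of the underside. Not to be touched.
- cap_3: White ribbed bottle cap, 80 mm wide, 23 mm high, lying to the right of the steriliser. Origin: centre of the underside.
- hook_1: Stem hook with a wooden handle, 211 by 59 by 18 mm, in the low steel tray (314 by 214 by 24 mm, fixed at x 0.465, y -0.235) to the right. Origin: middle of the underside.
- marker_1: Marker pen with a black cap, 132 by 42 by 16 mm, near the bench's front edge on the right. Origin: middle of the underside.
- marker_2: Marker pen with a red cap, 132 by 34 by 16 mm, lying to the left of the steriliser. Origin: middle of the underside. Farther left, from y = 0.54 m on, stands a crate of bottles up to 0.21 m high, and a collar 58 mm high stands at (0.66, 0.47) m.

How it is judged:
On the way, in this order (a step that is already met when the one before it is completed fails the run):
1. the lid is tipped forward past upright (value of joint uv_lid below 1.45 rad), for 0.05 s.
2. the falling lid is caught part-way down (0.1 to 1.35 rad): touched by the fingers and slower than 0.5 rad/s (contact force between the fingers and steriliser above 0.3 N and value of joint uv_lid between 0.1 and 1.35 rad and velocity of joint uv_lid above -0.5 rad/s), for 0.2 s.
3. the lid is fully shut (within 0.02 rad) and at rest (value of joint uv_lid below 0.02 rad and velocity of joint uv_lid above -0.1 rad/s), for 0.2 s.
4. the start button is pressed down (at least 4.5 of its 6 mm) (value of joint start above 0.0045 m), for 0.05 s.
At the end, for the whole second after the job is handed in: The lid is fully shut (within 0.02 rad), the start button has been pressed and is up again (within 1 mm), and the tools in the chamber and the other loose things lie within 20 mm of where they were (value of joint uv_lid below 0.02 rad and value of joint start below 0.001 m and distance of each of tweezers, scraper, cap_3, hook_1, marker_1, marker_2 from where it was at the start of the episode below 0.02 m); the robot touches nothing.
It fails at once if the lid knocks: it closes faster than 0.5 rad/s within the last 0.2 rad (value of joint uv_lid below 0.2 rad and velocity of joint uv_lid below -0.5 rad/s).
It fails at once if the lid or steriliser is pinched or pressed with more than 34 N by the fingers (contact force between the fingers and steriliser above 34 N).
It fails at once if the start button is pressed while the lid is not shut (value of joint start above 0.003 m and value of joint uv_lid above 0.05 rad).
It fails at once if a tool or another loose thing is moved or lifted (more than 20 mm) (distance of any of tweezers, scraper, cap_3, hook_1, marker_1, marker_2 from where it was at the start of the episode above 0.02 m).
It fails at once if the fingers touch the tools in the chamber (contact force between the fingers and tweezers above 0.3 N or contact force between the fingers and scraper above 0.3 N).
It also fails if it takes over 58 s, if anything falls off the work surface, if the arm or the gripper's body presses on something with over 40 N, if the wrist force passes 120 N, or if a joint passes its speed limit or range.

## Working session

There is one attempt and no reset: what is moved stays moved. The work goes in short steps, Python scripts to look and compute and a tool call to move; the robot and the scene stay as the last step left them, time stands still between calls to the robot, and variables do not carry over. Pictures are saved under pics/ and viewed, at most 10 in all, crops included, and the job is handed in when it is done.

Besides the shell and the picture viewer there is one more tool, called as name(argument=value, ...) on one line, values as JSON. send_rows: Moves the arm, as the interface text tells. Its arguments: {"type":"object","properties":{"rows":{"type":"array"},"force":{"type":"number"}},"required":["rows"]}

```bash
mkdir -p pics; cat > h.py <<'E'
from station import *
import numpy as np, cv2
def pts(c):
    """world points for every pixel (HxWx3), nan where no depth"""
    z=c["z_map"]; H,W=z.shape
    u,v=np.meshgrid(np.arange(W),np.arange(H))
    n=cv2.undistortPoints(np.stack([u,v],-1).reshape(-1,1,2).astype(np.float64),c["camera_matrix"],np.array(c["D"])).reshape(H,W,2)
    P=np.dstack([n*z[...,None],z]); P[z==0]=np.nan
    R=cv2.Rodrigues(np.array(c["rvec"],float))[0]
    return (P-np.array(c["tvec"]).ravel())@R
E
python3 - <<'E'
from h import *
o=get_obs(); print({k:np.round(o[k],3) for k in o})
ims=[]
for n in("scene","top"):
    c=camera(n); np.savez(n+".npz",**{k:np.array(c[k]) for k in c}); cv2.imwrite(f"pics/{n}0.png",c["frame"][...,::-1])
    R=cv2.Rodrigues(np.array(c["rvec"],float))[0]; print(n,-R.T@np.array(c["tvec"]).ravel())
E
```

```text
{'time_s': np.float64(0.0), 'qpos': array([ 1.132,  0.3  ,  1.522, -0.   ,  1.321, -0.067]), 'joint_vel': array([-0.001,  0.001,  0.   ,  0.   ,  0.   , -0.   ]), 'tau': array([-1.0000e-03, -5.3180e+01, -3.5274e+01,  7.1000e-02,  2.4000e-02,
       -0.0000e+00]), 'ee_pos': array([0.2  , 0.512, 0.205]), 'eef_rot': array([-3.14, -0.  ,  2.77]), 'force': array([-0.48 ,  0.083,  0.293]), 'moment': array([-0.028, -0.005, -0.013]), 'grip_force': np.float64(0.0), 'grip_width': np.float64(0.094)}
scene [0.15667963 0.68242109 0.87622019]
top [0.24875813 0.09749227 1.39725707]
```

View pics/scene0.png

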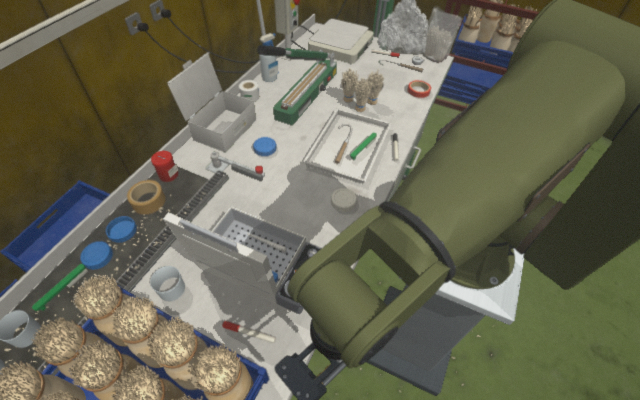

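View pics/top0.png

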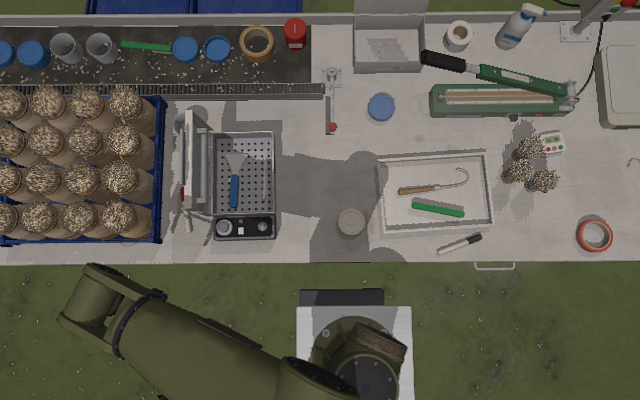

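The scene view shows the lid standing upright at about (165-275, 215-275), with the chamber and deck to its right. In the top view the chamber spans (212-275, 130-213). The button is near (223,227), the dial near (263,227) and the lid near (180-210, 110-235).

```bash
python3 - <<'E'
from h import *
c=dict(np.load("top.npz")); P=pts(c); img=c["frame"]
S=dict(np.load("scene.npz")); Q=pts(S)
def show(m,n):
    p=P[m]; print(n,m.sum(),np.round(np.median(p,0),4),np.round(np.percentile(p,[1,99],axis=0),3).tolist())
V,U=np.mgrid[:400,:640]
for n,(u,v) in dict(btn=(223,227),dial=(263,227),deck=(243,235),rimR=(274,170),lid=(190,130),lid2=(205,170)).items(): print(n,np.round(P[v,u],4))
box=(U>165)&(U<300)&(V>100)&(V<250)
h=P[...,2]
show(box&(abs(h-.084)<.004)&(U<236)&(U>213)&(V>215),"btn")
show(box&(abs(h-.074)<.004)&(U>250)&(V>215),"dial")
show(box&(abs(h-.062)<.004)&(V>212),"deck")
m=box&(abs(h-.08)<.005)&(U>212)&(V<214)
rc=cv2.minAreaRect((P[m][:,:2]*1000).astype(np.float32)); print("rim",rc, m.sum())
# lid plate: points above 0.12 near
for nm,A in(("top",P),("scene",Q)):
    m=(A[...,2]>.10)&(A[...,2]<.32)&(A[...,0]>.25)&(A[...,0]<.75)&(A[...,1]>.25)&(A[...,1]<.46)
    p=A[m]; print(nm,len(p),np.round(np.percentile(p,[1,50,99],axis=0),3).tolist())
    for a in np.arange(.1,.31,.03):
        q=p[(p[:,2]>a)&(p[:,2]<a+.03)]
        if len(q)>5: print(round(a,2),len(q),np.round(np.percentile(q,[2,50,98],axis=0),3).tolist())
    np.save("lid_"+nm,p)
crop=cv2.resize(img[90:260,160:300],None,fx=4,fy=4,interpolation=cv2.INTER_CUBIC)[:600]; cv2.imwrite("pics/c1.png",crop[...,::-1])
crop=cv2.resize(S["frame"][190:330,150:320],None,fx=4,fy=4,interpolation=cv2.INTER_CUBIC); cv2.imwrite("pics/c2.png",crop[...,::-1])
E
```

```text
btn [0.3639 0.3528 0.0845]
dial [0.3641 0.2467 0.0738]
deck [0.3436 0.302  0.0637]
rimR [0.5264 0.2203 0.0481]
lid [0.5817 0.4027 0.2611]
lid2 [0.5016 0.3843 0.175 ]
btn 82 [0.3643 0.3541 0.0843] [[0.353, 0.338, 0.08], [0.377, 0.37, 0.087]]
dial 61 [0.3668 0.2495 0.0743] [[0.349, 0.232, 0.07], [0.378, 0.263, 0.078]]
deck 989 [0.3676 0.2942 0.0625] [[0.333, 0.218, 0.058], [0.401, 0.385, 0.066]]
rim ((515.8283081054688, 302.2589416503906), (231.60008239746094, 163.32110595703125), 1.4808412790298462) 271
top 2514 [[0.393, 0.382, 0.103], [0.511, 0.404, 0.204], [0.631, 0.419, 0.291]]
0.1 94 [[0.394, 0.382, 0.1], [0.468, 0.397, 0.108], [0.631, 0.4, 0.128]]
0.13 101 [[0.393, 0.385, 0.131], [0.559, 0.4, 0.15], [0.632, 0.406, 0.16]]
0.16 855 [[0.404, 0.381, 0.162], [0.514, 0.395, 0.18], [0.63, 0.408, 0.189]]
0.19 414 [[0.395, 0.39, 0.191], [0.513, 0.407, 0.204], [0.631, 0.411, 0.219]]
0.22 46 [[0.393, 0.392, 0.22], [0.461, 0.402, 0.229], [0.632, 0.41, 0.246]]
0.25 798 [[0.398, 0.397, 0.256], [0.512, 0.407, 0.261], [0.627, 0.416, 0.274]]
0.28 206 [[0.45, 0.411, 0.284], [0.511, 0.415, 0.289], [0.574, 0.42, 0.293]]
scene 3363 [[0.392, 0.389, 0.102], [0.493, 0.409, 0.22], [0.629, 0.418, 0.289]]
0.1 335 [[0.392, 0.385, 0.101], [0.491, 0.401, 0.113], [0.626, 0.405, 0.129]]
0.13 411 [[0.392, 0.388, 0.131], [0.49, 0.405, 0.146], [0.624, 0.408, 0.16]]
0.16 436 [[0.392, 0.391, 0.161], [0.492, 0.408, 0.176], [0.627, 0.41, 0.189]]
0.19 509 [[0.392, 0.395, 0.191], [0.493, 0.41, 0.206], [0.626, 0.413, 0.22]]
0.22 578 [[0.392, 0.395, 0.22], [0.493, 0.412, 0.234], [0.625, 0.415, 0.249]]
0.25 830 [[0.393, 0.395, 0.251], [0.484, 0.411, 0.26], [0.627, 0.417, 0.278]]
0.28 264 [[0.448, 0.411, 0.284], [0.507, 0.416, 0.288], [0.573, 0.419, 0.29]]
```

View pics/c1.png

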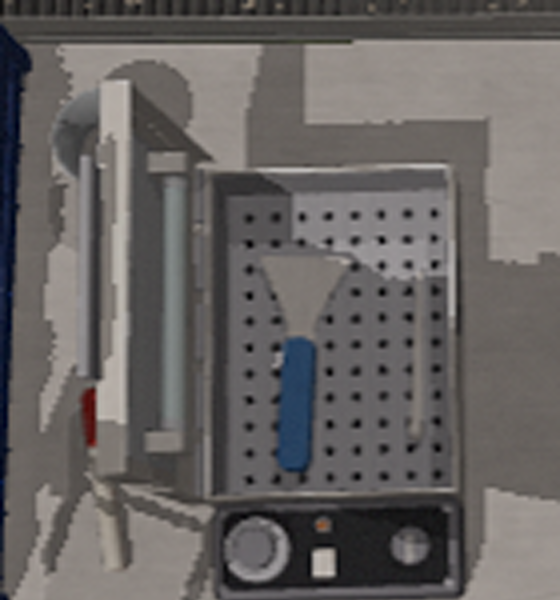

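View pics/c2.png

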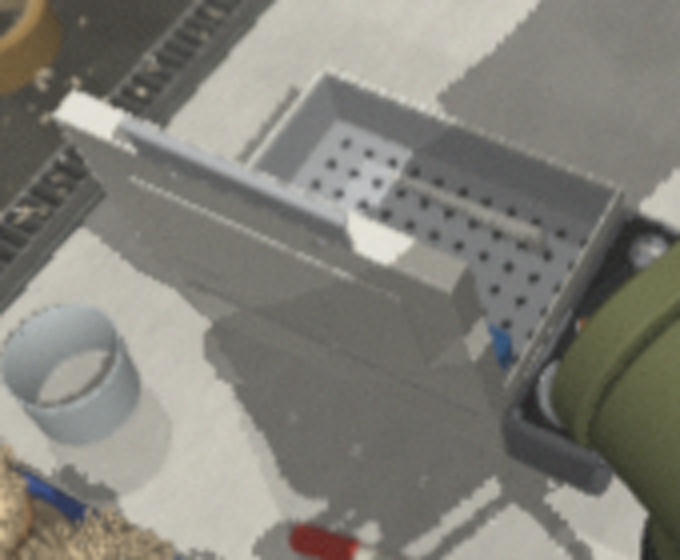

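The close-up shows the button ring at about (255,548) and the dial at (410,545), with the lid standing at left. The back view shows the lip roll along the top edge and the white-capped marker cup to the left.

Measured: steriliser origin about (0.515, 0.304) with yaw about +1.3°, so the hinge is at y≈0.393. The lip is at z≈0.286, giving a lid angle of about 1.66. The sizes match the ones given. I'll turn the tool, shut the jaws and rise.

send_rows(rows=[{"dz": -12, "roll": 6.74, "jaw": 1}, {"dz": -12, "roll": 6.74, "jaw": 1}, {"dz": -12, "roll": 6.74, "jaw": 1}, {"dz": -12, "roll": 6.74, "jaw": 1}, {"dz": -12, "roll": 6.74, "jaw": 1}, {"dz": -12, "roll": 6.74, "jaw": 1}, {"dz": -12, "roll": 6.74, "jaw": 1}, {"dz": -12, "roll": 6.74, "jaw": 1}, {"dz": -12, "roll": 6.74, "jaw": 1}, {"dz": -12, "roll": 6.74, "jaw": 1}, {"jaw": 1}, {"jaw": 1}], force=10)

```text
invalid input at $.rows[0]: expected keys dx, dy, dz, roll, jaw
```

send_rows(rows=[{"dx": 0, "dy": 0, "dz": -12, "roll": 6.74, "jaw": 1}, {"dx": 0, "dy": 0, "dz": -12, "roll": 6.74, "jaw": 1}, {"dx": 0, "dy": 0, "dz": -12, "roll": 6.74, "jaw": 1}, {"dx": 0, "dy": 0, "dz": -12, "roll": 6.74, "jaw": 1}, {"dx": 0, "dy": 0, "dz": -12, "roll": 6.74, "jaw": 1}, {"dx": 0, "dy": 0, "dz": -12, "roll": 6.74, "jaw": 1}, {"dx": 0, "dy": 0, "dz": -12, "roll": 6.74, "jaw": 1}, {"dx": 0, "dy": 0, "dz": -12, "roll": 6.74, "jaw": 1}, {"dx": 0, "dy": 0, "dz": -12, "roll": 6.74, "jaw": 1}, {"dx": 0, "dy": 0, "dz": -12, "roll": 6.74, "jaw": 1}, {"dx": 0, "dy": 0, "dz": 0, "roll": 0, "jaw": 1}, {"dx": 0, "dy": 0, "dz": 0, "roll": 0, "jaw": 1}], force=10)

```text
time_s: 1.1
ee_pos: [0.1998, 0.5124, 0.3252]
eef_rot: [3.141, -0.0, 1.597]
force: [-0.3, 0.2, -0.3]
grip_width: 0.0175
grip_force: 0.0
```

send_rows(rows=[{"dx": -5, "dy": 31, "dz": 0, "roll": 0, "jaw": 1}, {"dx": -5, "dy": 31, "dz": 0, "roll": 0, "jaw": 1}, {"dx": -5, "dy": 31, "dz": 0, "roll": 0, "jaw": 1}, {"dx": -5, "dy": 31, "dz": 0, "roll": 0, "jaw": 1}, {"dx": -5, "dy": 31, "dz": 0, "roll": 0, "jaw": 1}, {"dx": -5, "dy": 31, "dz": 0, "roll": 0, "jaw": 1}, {"dx": -5, "dy": 31, "dz": 0, "roll": 0, "jaw": 1}, {"dx": -5, "dy": 31, "dz": 0, "roll": 0, "jaw": 1}, {"dx": -5, "dy": 31, "dz": 0, "roll": 0, "jaw": 1}, {"dx": -5, "dy": 31, "dz": 0, "roll": 0, "jaw": 1}, {"dx": 0, "dy": 0, "dz": 0, "roll": 0, "jaw": 1}, {"dx": 0, "dy": 0, "dz": 0, "roll": 0, "jaw": 1}])

```text
time_s: 2.1
ee_pos: [0.5119, 0.4688, 0.3228]
eef_rot: [-3.139, 0.002, 1.595]
force: [-0.2, -0.3, 0.3]
grip_width: 0.0005
grip_force: 0.0
```

```bash
python3 - <<'E'
from h import *
o=get_obs(); print(o["qpos"],o["ee_pos"],o["grip_width"])
a=cv2.resize(camera("wrist")["frame"],(400,250)); s=camera("scene")["frame"][120:330,120:460]
cv2.imwrite("pics/a.png",np.vstack([cv2.resize(s,(800,494))])[...,::-1]); cv2.imwrite("pics/w.png",a[...,::-1])
E
```

```text
[6.88659136e-01 6.17135239e-01 8.04086034e-01 1.94503553e-06
 1.72372500e+00 6.64277494e-01] [0.51194044 0.4687741  0.32276064] 0.0005354361158104038
```

View pics/a.png

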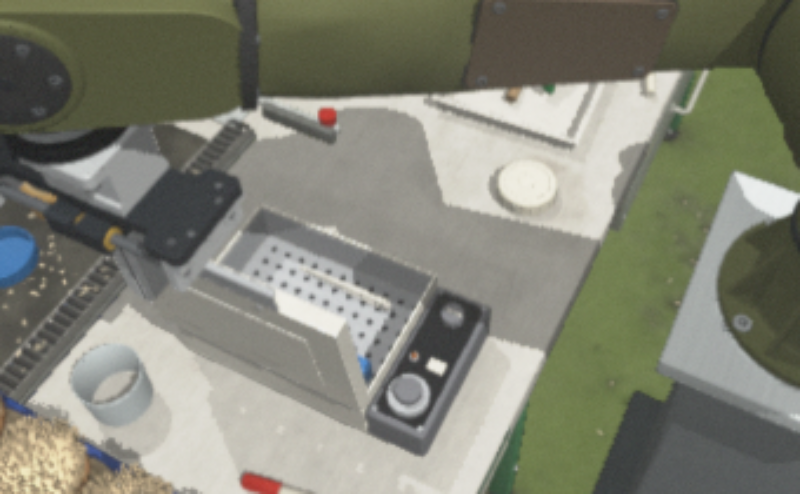

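View pics/w.png

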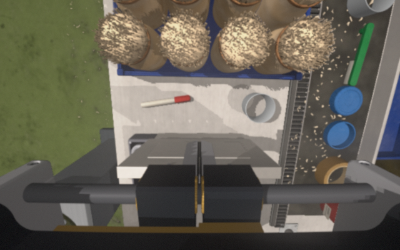

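The wider view shows the fingers at about (140,270), left of the lid. The wrist view shows the shut fingers at (200,180), the lid below, and the marker clear at (165,100). Now I'll go down and approach the lip.

send_rows(rows=[{"dx": 0, "dy": 0, "dz": 18, "roll": 0, "jaw": 1}, {"dx": 0, "dy": 0, "dz": 18, "roll": 0, "jaw": 1}, {"dx": 0, "dy": 0, "dz": 17, "roll": 0, "jaw": 1}, {"dx": -10, "dy": 0, "dz": 0, "roll": 0, "jaw": 1}, {"dx": -10, "dy": 0, "dz": 0, "roll": 0, "jaw": 1}, {"dx": -8, "dy": 0, "dz": 0, "roll": 0, "jaw": 1}, {"dx": -6, "dy": 0, "dz": 0, "roll": 0, "jaw": 1}, {"dx": -5, "dy": 0, "dz": 0, "roll": 0, "jaw": 1}, {"dx": -5, "dy": 0, "dz": 0, "roll": 0, "jaw": 1}, {"dx": -5, "dy": 0, "dz": 0, "roll": 0, "jaw": 1}])

```text
time_s: 3.03
ee_pos: [0.5118, 0.4204, 0.2727]
eef_rot: [3.141, -0.001, 1.594]
force: [0.3, 1.3, 1.0]
grip_width: 0.0005
grip_force: 0.5
```

send_rows(rows=[{"dx": -5, "dy": 0, "dz": 0, "roll": 0, "jaw": 1}, {"dx": -5, "dy": 0, "dz": 0, "roll": 0, "jaw": 1}, {"dx": -5, "dy": 0, "dz": 0, "roll": 0, "jaw": 1}, {"dx": -5, "dy": 0, "dz": 0, "roll": 0, "jaw": 1}])

```text
time_s: 3.37
ee_pos: [0.5124, 0.4, 0.2724]
eef_rot: [-3.141, 0.0, 1.593]
force: [-0.2, 1.0, -0.1]
grip_width: 0.0004
grip_force: 0.3
```

```bash
cat >> h.py <<'E'
def lid(x0=.515,hy=.393,lo=.45,hi=.57,cams=("scene","top")):
    """lid angle from depth points on lid plate near the lip"""
    for n in cams:
        A=pts(camera(n)).reshape(-1,3); A=A[(A[:,0]>.385)&(A[:,0]<.64)]
        ry=hy-A[:,1]; rz=A[:,2]-.0805
        r=np.hypot(ry,rz); th=np.arctan2(rz,ry)
        m=(r>.198)&(r<.213)&(A[:,0]>lo)&(A[:,0]<hi)&(rz>.02)
        print(n,m.sum(),np.round(np.percentile(th[m],[5,25,50,75,95]),3) if m.sum() else None)
E
python3 - <<'E'
from h import *
lid(); o=get_obs(); print(o["ee_pos"],o["force"],o["time_s"])
E
```

```text
scene 501 [1.534 1.556 2.571 2.607 2.706]
top 192 [2.542 2.575 2.598 2.658 2.974]
[0.51258512 0.39968136 0.27249662] [-1.13728483 -0.45467796  0.6595936 ] 3.4667
```

send_rows(rows=[{"dx": -6, "dy": 0, "dz": 0, "roll": 0, "jaw": 1}, {"dx": -6, "dy": 0, "dz": 0, "roll": 0, "jaw": 1}, {"dx": -6, "dy": 0, "dz": 0, "roll": 0, "jaw": 1}, {"dx": -6, "dy": 0, "dz": 0, "roll": 0, "jaw": 1}, {"dx": -6, "dy": 0, "dz": 0, "roll": 0, "jaw": 1}])

```text
time_s: 3.88
ee_pos: [0.5131, 0.3698, 0.2724]
eef_rot: [-3.142, 0.0, 1.593]
force: [0.8, 0.1, 0.1]
grip_width: 0.0004
grip_force: 0.2
```

```bash
sed -i 's/(rz>.02)/(rz>.02)\&(th<2)/' h.py; python3 - <<'E'
from h import *
lid(cams=["scene"]); o=get_obs(); print(o["ee_pos"],o["force"],o["time_s"])
E
```

```text
scene 209 [1.383 1.394 1.401 1.422 1.503]
[0.51333552 0.36893306 0.27262781] [ 0.42998401 -0.60975702 -0.22861693] 3.9333
```

send_rows(rows=[{"dx": -7, "dy": 0, "dz": 0, "roll": 0, "jaw": 1}, {"dx": -7, "dy": 0, "dz": 0, "roll": 0, "jaw": 1}, {"dx": 0, "dy": 0, "dz": -38, "roll": 0, "jaw": 1}, {"dx": -20, "dy": 0, "dz": -10, "roll": 0, "jaw": 1}, {"dx": -40, "dy": 0, "dz": 0, "roll": 0, "jaw": 1}, {"dx": -40, "dy": 0, "dz": 10, "roll": 0, "jaw": 1}, {"dx": 0, "dy": 0, "dz": 40, "roll": 0, "jaw": 1}, {"dx": 0, "dy": 0, "dz": 40, "roll": 0, "jaw": 1}])

```text
time_s: 4.6
ee_pos: [0.5164, 0.2545, 0.2314]
eef_rot: [3.137, -0.002, 1.591]
force: [1.9, 0.2, -1.3]
grip_width: 0.0003
grip_force: 0.0
```

```bash
python3 - <<'E'
from h import *
lid(cams=["scene"]); o=get_obs(); print(o["ee_pos"],o["force"],o["time_s"])
E
```

```text
scene 318 [0.889 1.119 1.127 1.134 1.141]
[0.51351825 0.25409182 0.22158891] [-1.05636778 -0.64807369 -7.87297657] 4.65
```

send_rows(rows=[{"dx": 0, "dy": 0, "dz": 0, "roll": 0, "jaw": 1}, {"dx": 0, "dy": 0, "dz": 0, "roll": 0, "jaw": 1}, {"dx": 0, "dy": 0, "dz": 0, "roll": 0, "jaw": 1}, {"dx": 0, "dy": 0, "dz": 0, "roll": 0, "jaw": 1}, {"dx": 0, "dy": 0, "dz": 0, "roll": 0, "jaw": 1}, {"dx": 0, "dy": 0, "dz": 0, "roll": 0, "jaw": 1}, {"dx": 0, "dy": 0, "dz": 0, "roll": 0, "jaw": 1}, {"dx": 0, "dy": 0, "dz": 0, "roll": 0, "jaw": 1}, {"dx": 0, "dy": 0, "dz": 0, "roll": 0, "jaw": 1}, {"dx": 0, "dy": 0, "dz": 0, "roll": 0, "jaw": 1}])

```text
time_s: 5.48
ee_pos: [0.5158, 0.2564, 0.2306]
eef_rot: [3.141, 0.0, 1.593]
force: [0.4, -4.8, 3.1]
grip_width: 0.0007
grip_force: 2.4
```

```bash
python3 - <<'E'
from h import *
lid(cams=["scene"]);lid(cams=["scene"]); 
for i in range(3):
    o=get_obs(); print(o["ee_pos"],o["force"],o["time_s"])
E
```

```text
scene 272 [0.918 0.934 0.94  0.947 0.956]
scene 270 [0.921 0.935 0.942 0.947 0.956]
[0.51572859 0.2564308  0.2305285 ] [ 0.27489223 -5.07899663  3.40461499] 5.5833
[0.51572859 0.2564308  0.2305285 ] [ 0.27489223 -5.07899663  3.40461499] 5.5833
[0.51572859 0.2564308  0.2305285 ] [ 0.27489223 -5.07899663  3.40461499] 5.5833
```

Caught at about 0.94 rad. The lip presses with about 5 N and the friction ratio is at least 0.65, so the lip will hang on the finger by friction. I'll lower it along the lip's arc.

send_rows(rows=[{"dx": -3.2, "dy": 0, "dz": 2.5, "roll": 0, "jaw": 1}, {"dx": -3.2, "dy": 0, "dz": 2.5, "roll": 0, "jaw": 1}, {"dx": -3.2, "dy": 0, "dz": 2.6, "roll": 0, "jaw": 1}, {"dx": -3.1, "dy": 0, "dz": 2.7, "roll": 0, "jaw": 1}, {"dx": -3.0, "dy": 0, "dz": 2.7, "roll": 0, "jaw": 1}, {"dx": -3.0, "dy": 0, "dz": 2.8, "roll": 0, "jaw": 1}, {"dx": -2.9, "dy": 0, "dz": 2.9, "roll": 0, "jaw": 1}, {"dx": -2.9, "dy": 0, "dz": 2.9, "roll": 0, "jaw": 1}])

```text
time_s: 6.25
ee_pos: [0.5161, 0.2318, 0.2083]
eef_rot: [-3.141, 0.0, 1.594]
force: [-0.1, -1.3, -1.4]
grip_width: 0.0003
grip_force: 0.5
```

```bash
python3 - <<'E'
from h import *
lid(cams=["scene"])
o=get_obs(); print(o["ee_pos"],o["force"],o["time_s"])
E
```

```text
scene 253 [0.764 0.776 0.783 0.788 0.794]
[0.51599707 0.23125681 0.20778262] [ 1.03635188 -2.57239233 -1.54959346] 6.3
```

send_rows(rows=[{"dx": -2.8, "dy": 0, "dz": 2.9, "roll": 0, "jaw": 1}, {"dx": -2.8, "dy": 0, "dz": 3.0, "roll": 0, "jaw": 1}, {"dx": -2.7, "dy": 0, "dz": 3.1, "roll": 0, "jaw": 1}, {"dx": -2.7, "dy": 0, "dz": 3.1, "roll": 0, "jaw": 1}, {"dx": -2.6, "dy": 0, "dz": 3.2, "roll": 0, "jaw": 1}, {"dx": -2.5, "dy": 0, "dz": 3.3, "roll": 0, "jaw": 1}, {"dx": -2.5, "dy": 0, "dz": 3.3, "roll": 0, "jaw": 1}, {"dx": -2.4, "dy": 0, "dz": 3.4, "roll": 0, "jaw": 1}, {"dx": -2.3, "dy": 0, "dz": 3.4, "roll": 0, "jaw": 1}, {"dx": -2.3, "dy": 0, "dz": 3.5, "roll": 0, "jaw": 1}, {"dx": -2.2, "dy": 0, "dz": 3.5, "roll": 0, "jaw": 1}, {"dx": -2.1, "dy": 0, "dz": 3.5, "roll": 0, "jaw": 1}])

```text
time_s: 7.3
ee_pos: [0.5169, 0.2019, 0.1693]
eef_rot: [-3.142, 0.0, 1.593]
force: [-0.2, -1.5, -0.8]
grip_width: 0.0004
grip_force: 0.8
```

```bash
python3 - <<'E'
from h import *
lid(cams=["scene"])
o=get_obs(); print(o["ee_pos"],o["force"],o["time_s"])
E
```

```text
scene 222 [0.524 0.536 0.541 0.546 0.556]
[0.51680625 0.20146297 0.16861123] [ 0.94301067 -2.72067794 -2.66252507] 7.35
```

send_rows(rows=[{"dx": -1.4, "dy": 0, "dz": 3.5, "roll": 0, "jaw": 1}, {"dx": -1.4, "dy": 0, "dz": 3.5, "roll": 0, "jaw": 1}, {"dx": -1.4, "dy": 0, "dz": 3.6, "roll": 0, "jaw": 1}, {"dx": -1.8, "dy": 0, "dz": 3.6, "roll": 0, "jaw": 1}, {"dx": -1.8, "dy": 0, "dz": 3.6, "roll": 0, "jaw": 1}, {"dx": -1.7, "dy": 0, "dz": 3.7, "roll": 0, "jaw": 1}, {"dx": 0, "dy": 0, "dz": 0, "roll": 0, "jaw": 1}, {"dx": 0, "dy": 0, "dz": 0, "roll": 0, "jaw": 1}])

```text
time_s: 8.02
ee_pos: [0.5171, 0.1913, 0.148]
eef_rot: [-3.141, 0.002, 1.593]
force: [-1.8, -11.1, 1.9]
grip_width: 0.0001
grip_force: 5.5
```

```bash
python3 - <<'E'
from h import *
lid(cams=["scene"])
o=get_obs(); print(o["ee_pos"],o["force"],o["time_s"])
E
```

```text
scene 208 [0.412 0.423 0.427 0.432 0.44 ]
[0.51711359 0.19132889 0.14805517] [ -1.59603565 -10.62274713   0.52675341] 8.0667
```

send_rows(rows=[{"dx": -1.7, "dy": 0, "dz": 3.7, "roll": 0, "jaw": 1}, {"dx": -1.6, "dy": 0, "dz": 3.7, "roll": 0, "jaw": 1}, {"dx": -1.5, "dy": 0, "dz": 3.8, "roll": 0, "jaw": 1}, {"dx": -1.4, "dy": 0, "dz": 3.8, "roll": 0, "jaw": 1}, {"dx": -1.3, "dy": 0, "dz": 3.8, "roll": 0, "jaw": 1}, {"dx": -1.3, "dy": 0, "dz": 3.8, "roll": 0, "jaw": 1}, {"dx": -1.2, "dy": 0, "dz": 3.9, "roll": 0, "jaw": 1}, {"dx": -1.1, "dy": 0, "dz": 3.9, "roll": 0, "jaw": 1}, {"dx": 0, "dy": 0, "dz": 0, "roll": 0, "jaw": 1}])

```text
time_s: 8.82
ee_pos: [0.5173, 0.1805, 0.117]
eef_rot: [-3.141, 0.002, 1.593]
force: [-0.7, -8.2, -1.2]
grip_width: -0.0
grip_force: 3.9
```

```bash
python3 - <<'E'
from h import *
lid(cams=["scene"])
o=get_obs(); print(o["ee_pos"],o["force"],o["time_s"])
E
```

```text
scene 192 [0.254 0.265 0.27  0.277 0.289]
[0.51731237 0.18059102 0.11723677] [-0.88513734 -8.42364421 -1.26260255] 8.8667
```

send_rows(rows=[{"dx": -0.5, "dy": 0, "dz": 2, "roll": 0, "jaw": 1}, {"dx": -0.5, "dy": 0, "dz": 2, "roll": 0, "jaw": 1}, {"dx": -0.5, "dy": 0, "dz": 2, "roll": 0, "jaw": 1}, {"dx": -0.4, "dy": 0, "dz": 2, "roll": 0, "jaw": 1}, {"dx": -0.4, "dy": 0, "dz": 2, "roll": 0, "jaw": 1}, {"dx": -0.4, "dy": 0, "dz": 2, "roll": 0, "jaw": 1}, {"dx": -0.4, "dy": 0, "dz": 2, "roll": 0, "jaw": 1}, {"dx": -0.4, "dy": 0, "dz": 2, "roll": 0, "jaw": 1}, {"dx": -0.3, "dy": 0, "dz": 2, "roll": 0, "jaw": 1}, {"dx": -0.3, "dy": 0, "dz": 2, "roll": 0, "jaw": 1}, {"dx": -0.3, "dy": 0, "dz": 2, "roll": 0, "jaw": 1}, {"dx": -0.3, "dy": 0, "dz": 2, "roll": 0, "jaw": 1}])

```text
time_s: 9.87
ee_pos: [0.5174, 0.1758, 0.0934]
eef_rot: [-3.141, 0.002, 1.593]
force: [-1.4, -9.9, -0.9]
grip_width: 0.0007
grip_force: 4.9
```

```bash
sed -i 's/rz>.02/rz>-.005/' h.py; python3 - <<'E'
from h import *
lid(cams=["scene"])
o=get_obs(); print(o["ee_pos"],o["force"],o["time_s"])
E
```

```text
scene 192 [0.143 0.15  0.156 0.163 0.211]
[0.51740937 0.17569607 0.09308018] [ 1.2347126  -9.26790892 -2.75788938] 9.9167
```

send_rows(rows=[{"dx": -0.3, "dy": 0, "dz": 2, "roll": 0, "jaw": 1}, {"dx": -0.3, "dy": 0, "dz": 2, "roll": 0, "jaw": 1}, {"dx": -0.2, "dy": 0, "dz": 2, "roll": 0, "jaw": 1}, {"dx": -0.2, "dy": 0, "dz": 2, "roll": 0, "jaw": 1}, {"dx": -0.2, "dy": 0, "dz": 2, "roll": 0, "jaw": 1}, {"dx": -0.2, "dy": 0, "dz": 2, "roll": 0, "jaw": 1}, {"dx": -0.2, "dy": 0, "dz": 2, "roll": 0, "jaw": 1}, {"dx": -0.1, "dy": 0, "dz": 2, "roll": 0, "jaw": 1}, {"dx": -0.1, "dy": 0, "dz": 2, "roll": 0, "jaw": 1}, {"dx": -0.1, "dy": 0, "dz": 2, "roll": 0, "jaw": 1}, {"dx": -0.1, "dy": 0, "dz": 2, "roll": 0, "jaw": 1}])

```text
time_s: 10.83
ee_pos: [0.5175, 0.1737, 0.0714]
eef_rot: [-3.141, 0.002, 1.593]
force: [-0.3, -9.6, -0.5]
grip_width: 0.0002
grip_force: 5.0
```

```bash
python3 - <<'E'
from h import *
lid(cams=["scene"])
o=get_obs(); print(o["ee_pos"],o["force"],o["time_s"])
E
```

```text
scene 258 [0.037 0.047 0.056 0.164 0.505]
[0.51745321 0.17372819 0.07098653] [ 0.84926562 -9.54545302 -3.18948109] 10.8833
```

send_rows(rows=[{"dx": 0, "dy": 0, "dz": 1.2, "roll": 0, "jaw": 1}, {"dx": 0, "dy": 0, "dz": 1.2, "roll": 0, "jaw": 1}, {"dx": 0, "dy": 0, "dz": 1.2, "roll": 0, "jaw": 1}, {"dx": 0, "dy": 0, "dz": 1.2, "roll": 0, "jaw": 1}, {"dx": 0, "dy": 0, "dz": 1.2, "roll": 0, "jaw": 1}, {"dx": 0, "dy": 0, "dz": 1.2, "roll": 0, "jaw": 1}, {"dx": 0, "dy": 0, "dz": 1.2, "roll": 0, "jaw": 1}, {"dx": 0, "dy": 0, "dz": 1.2, "roll": 0, "jaw": 1}])

```text
time_s: 11.55
ee_pos: [0.5184, 0.1737, 0.0631]
eef_rot: [3.14, 0.002, 1.593]
force: [-1.0, -13.6, 10.5]
grip_width: 0.0006
grip_force: 6.8
```

send_rows(rows=[{"dx": 0, "dy": 0, "dz": 1, "roll": 0, "jaw": 1}, {"dx": 0, "dy": 0, "dz": 1, "roll": 0, "jaw": 1}, {"dx": 0, "dy": 0, "dz": 0, "roll": 0, "jaw": 1}])

```text
time_s: 11.8
ee_pos: [0.5186, 0.1736, 0.0611]
eef_rot: [3.139, 0.001, 1.593]
force: [1.6, -13.9, 7.2]
grip_width: 0.0004
grip_force: 6.6
```

```bash
python3 - <<'E'
from h import *
lid(cams=["scene"])
o=get_obs(); print(o["ee_pos"],o["force"],o["time_s"])
E
```

```text
scene 337 [0.009 0.019 0.081 0.45  0.49 ]
[0.51863266 0.1736639  0.06115341] [  1.01807796 -13.01283737   7.86447325] 11.85
```

send_rows(rows=[{"dx": -2, "dy": 0, "dz": 0, "roll": 0, "jaw": 1}, {"dx": -4, "dy": 0, "dz": 0, "roll": 0, "jaw": 1}, {"dx": -12, "dy": 0, "dz": 0, "roll": 0, "jaw": 1}, {"dx": -12, "dy": 0, "dz": 0, "roll": 0, "jaw": 1}, {"dx": 0, "dy": 0, "dz": -25, "roll": 0, "jaw": 1}, {"dx": 0, "dy": 0, "dz": -30, "roll": 0, "jaw": 1}, {"dx": 0, "dy": 0, "dz": -30, "roll": 0, "jaw": 1}, {"dx": 15, "dy": -15, "dz": 0, "roll": 0, "jaw": 1}, {"dx": 35, "dy": -25, "dz": 0, "roll": 0, "jaw": 1}, {"dx": 35, "dy": -25, "dz": 0, "roll": 0, "jaw": 1}, {"dx": 35, "dy": -25, "dz": 0, "roll": 0, "jaw": 1}, {"dx": 35, "dy": -25, "dz": 0, "roll": 0, "jaw": 1}])

```text
time_s: 12.85
ee_pos: [0.4019, 0.2932, 0.1452]
eef_rot: [3.141, -0.0, 1.592]
force: [1.0, 0.4, 0.2]
grip_width: 0.0008
grip_force: 0.0
```

send_rows(rows=[{"dx": 30, "dy": -22, "dz": 0, "roll": 0, "jaw": 1}, {"dx": 20, "dy": -12, "dz": 0, "roll": 0, "jaw": 1}, {"dx": 0, "dy": 0, "dz": 0, "roll": 0, "jaw": 1}, {"dx": 0, "dy": 0, "dz": 0, "roll": 0, "jaw": 1}, {"dx": 0, "dy": 0, "dz": 0, "roll": 0, "jaw": 1}])

```text
time_s: 13.27
ee_pos: [0.3683, 0.3412, 0.145]
eef_rot: [-3.141, 0.0, 1.593]
force: [0.4, -0.1, 0.4]
grip_width: 0.0008
grip_force: 0.0
```

```bash
python3 - <<'E'
from h import *
A=pts(camera("scene")).reshape(-1,3)
m=(A[:,1]>.2)&(A[:,1]<.37)&(A[:,0]>.42)&(A[:,0]<.6)&(A[:,2]>.07)&(A[:,2]<.2)
B=A[m];B=B[abs(B[:,2]-np.median(B[:,2]))<.01]; k=np.polyfit(B[:,1],B[:,2],1); print("slope",k[0],np.median(B[:,2]),len(B))
c=camera("top"); P=pts(c).reshape(-1,3)
for X in(A,P):
    m=(abs(X[:,2]-.0845)<.004)&(X[:,0]<.385)&(X[:,0]>.34)&(X[:,1]>.32)&(X[:,1]<.39); print("btn",m.sum(),X[m].mean(0),X[m].min(0),X[m].max(0))
o=get_obs(); print(o["ee_pos"],o["force"],o["time_s"])
E
```

```text
slope 0.0064729162155975515 0.08640035827887863 2608
btn 99 [0.36379549 0.35286006 0.0838716 ] [0.35056594 0.33895901 0.08125137] [0.37617238 0.36635125 0.08716745]<stdin>:7: RuntimeWarning: Mean of empty slice.
  ret = um.true_divide(
Traceback (most recent call last):
ValueError: zero-size array to reduction operation minimum which has no identity
```

The lid is flat and shut, and the button is measured at (0.364, 0.353). Now I'll press it.

send_rows(rows=[{"dx": 12, "dy": -4.5, "dz": 0, "roll": 0, "jaw": 1}, {"dx": 0, "dy": 0, "dz": 15, "roll": 0, "jaw": 1}, {"dx": 0, "dy": 0, "dz": 20, "roll": 0, "jaw": 1}, {"dx": 0, "dy": 0, "dz": 15, "roll": 0, "jaw": 1}, {"dx": 0, "dy": 0, "dz": 4, "roll": 0, "jaw": 1}, {"dx": 0, "dy": 0, "dz": 3, "roll": 0, "jaw": 1}, {"dx": 0, "dy": 0, "dz": 3, "roll": 0, "jaw": 1}, {"dx": 0, "dy": 0, "dz": 3, "roll": 0, "jaw": 1}, {"dx": 0, "dy": 0, "dz": 2, "roll": 0, "jaw": 1}, {"dx": 0, "dy": 0, "dz": 1, "roll": 0, "jaw": 1}, {"dx": 0, "dy": 0, "dz": 0, "roll": 0, "jaw": 1}])

```text
time_s: 14.28
ee_pos: [0.3634, 0.3543, 0.0796]
eef_rot: [3.141, -0.001, 1.593]
force: [0.9, 0.7, 3.7]
grip_width: 0.0001
grip_force: 1.9
```

send_rows(rows=[{"dx": 0, "dy": 0, "dz": 1, "roll": 0, "jaw": 1}, {"dx": 0, "dy": 0, "dz": 1, "roll": 0, "jaw": 1}, {"dx": 0, "dy": 0, "dz": 0.7, "roll": 0, "jaw": 1}, {"dx": 0, "dy": 0, "dz": 0, "roll": 0, "jaw": 1}])

```text
time_s: 14.62
ee_pos: [0.3635, 0.3544, 0.0777]
eef_rot: [3.14, -0.001, 1.593]
force: [-1.5, -2.3, 15.5]
grip_width: 0.0002
grip_force: 8.1
```

The force rose from 3.7 N to 15.5 N, so the button is on its bottom stop. Now I'll let it up and withdraw.

send_rows(rows=[{"dx": 0, "dy": 0, "dz": 0, "roll": 0, "jaw": 1}, {"dx": 0, "dy": 0, "dz": -5, "roll": 0, "jaw": 1}, {"dx": 0, "dy": 0, "dz": -10, "roll": 0, "jaw": 1}, {"dx": 0, "dy": 0, "dz": -25, "roll": 0, "jaw": 1}, {"dx": 0, "dy": 0, "dz": -35, "roll": 0, "jaw": 1}, {"dx": 0, "dy": 0, "dz": -30, "roll": 0, "jaw": 1}, {"dx": 0, "dy": 0, "dz": 0, "roll": 0, "jaw": 1}, {"dx": 0, "dy": 0, "dz": 0, "roll": 0, "jaw": 1}, {"dx": 0, "dy": 0, "dz": 0, "roll": 0, "jaw": 1}, {"dx": 0, "dy": 0, "dz": 0, "roll": 0, "jaw": 1}])

```text
time_s: 15.45
ee_pos: [0.3625, 0.3536, 0.1802]
eef_rot: [-3.14, 0.001, 1.593]
force: [-0.3, 0.6, 0.3]
grip_width: 0.0004
grip_force: 0.0
```

```bash
python3 - <<'E'
from h import *
o=get_obs(); print(o["ee_pos"],o["force"],o["time_s"])
A=pts(camera("scene")).reshape(-1,3)
m=(A[:,1]>.2)&(A[:,1]<.37)&(A[:,0]>.42)&(A[:,0]<.6)&(abs(A[:,2]-.086)<.01)
print(np.polyfit(A[m][:,1],A[m][:,2],1)[0],m.sum())
m=(abs(A[:,2]-.083)<.008)&(np.hypot(A[:,0]-.364,A[:,1]-.353)<.01); print("btn",m.sum(),np.median(A[m][:,2]))
print(hand_in())
E
```

```text
[0.36253581 0.35358698 0.18020911] [-0.34981877  0.56910008  0.30393037] 15.45
0.0004706077241388136 2554
btn 50 0.08390385329247385
the job is handed in; nothing more can be done
None
```

The lid was tipped over, caught at about 0.94 rad and lowered slowly until shut; the start button was pressed to its stop and came back up; the job was handed in at about 15.5 s, but no verdict was returned.

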